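# Unclip the suction mouthpiece for washing

## Task

The grey fan-shaped suction mouthpiece is clipped into the white extraction port on the bench. Hold its orange release button down and drag the mouthpiece straight back out of the port, then pick it up and set it down gently in the blue wash tray, lying flat with the button on top. Leave the plaster model, the bottle and the bur block where they stand.

Things in the scene. Friction and masses are not known exactly. Their poses are not given: they have to be found in the camera images.
- mouthpiece: Loose grey flat suction mouthpiece, 0.2-0.4 kg, 185 mm along its x; origin on its underside, z up. x -100 to -35 mm: fan, 34 mm high, 108 mm wide at the dark opening (-x end). x -35 to +45: neck, 50 mm wide, 32 mm high, orange button on top (56 mm high in all). x +45 to +85: black tail, 44 mm wide, 26 mm high, at first inside the port. It starts on the bench and is out after 45 mm along its -x.
- neck_grip (a point): Middle of the neck, straight above the mouthpiece's origin and 16 mm above its underside, near its centre of mass: the place to grip for lifting, with a finger on each of the flat parallel sides, 50 mm apart in y. The fingers can reach down to the bench there; the fan is wider than 60 mm only beyond x = -30 mm.
- release (a joint): Travel of the orange release button, m: 0 = up (latched), 0.010 = fully down. It moves straight down into the neck against a spring, about 2 N at first and 7 N fully down. From 0.007 on the latch hook clears the port and the mouthpiece can slide; let go, it springs up and, if the mouthpiece is still home, latches again. While latched no reasonable pull gets the mouthpiece out.
- button_top (a point): Centre of the button's flat, 46 mm above the mouthpiece's underside and 8.5 mm to the -x side of its origin when up. The flat covers mouthpiece x -29 to +12 mm and 36 mm in y; pressed, it stays 4 mm above the neck. At its -x end is a lip 10 mm high, x -35 to -29: closed fingertips pressing on the flat can push it to drag the part along -x. Its tongue ends in a hook in the port.
- port: White extraction port, fixed to the bench, 80 mm wide, 60 mm high, with a beige elbow pipe behind. Its origin is the point on the bench under the mouthpiece's origin when clipped in, its axes are then those of the mouthpiece (within 2 degrees and 2 mm). Its face is at its x = +47 mm, the housing reaches to +105 mm and the pipe to +185 mm. The mouthpiece is drawn out level along the port's -x.
- tray: Blue open wash tray, fixed on the bench, 250 mm (its x) by 176 mm (its y) outside, 30 mm high, walls and floor 5 mm thick. Origin at the centre of its underside. The mouthpiece fits with its length along the tray's x, either way round, with some 25 mm to spare at each end when its middle (its own x = -7 mm) is over the centre.
- model: Cream plaster tooth model on a plinth 70 by 64 mm, 32 mm high with its teeth; loose bystander. Origin at its underside.
- bottle: White bottle with blue cap, 56 mm diameter, 130 mm high; loose bystander. Origin at its underside.
- bur_block: Aluminium block 90 by 50 by 30 mm holding small burs (52 mm high with them); loose bystander. Origin at its underside.

How it is judged:
By the outcome, as a careful person would: the job done as asked, in the order asked, and still so for the second after the job is handed in, with the robot touching nothing.
It also fails if it takes over 54 s, if anything falls off the work surface, if the arm or the gripper's body presses on something with over 40 N, if the wrist force passes 120 N, or if a joint passes its speed limit or range.

## Robot

A 7-joint arm with a two-finger parallel gripper is mounted at the origin on the work surface. World frame = base frame: x ahead of the robot, y to its left, z up, the work surface at z = 0. Lengths are in m, angles in rad, forces in N, time in s.
With the tool pointing down it reaches from about 0.4 to 0.85 m from the base axis. Payload 10.4 kg.
Tool frame: the origin (TCP) lies midway between the tips of the shut fingers; the grasp point (between the pads) lies 19 mm behind it; z points along the fingers, y is the line along which they close (so a half turn about z gives the same grasp; the last joint's range is limited). The gripper opens to 85 mm and grips with 20 to 120 N. Pads are 22 mm wide; open, the fingers measure 114 mm over their backs; the gripper's body (76 mm by 85 mm) begins 54 mm behind the grasp point. The pads swing forward as they close: fully open they stand 13 mm farther back than shut.
Start: joints at [1.082, 0.332, -0.065, 1.46, 0.022, 1.35, -0.088], TCP at [0.281, -0.558, 0.231] pointing down, gripper open.
Joint ranges: [-2.6, 2.6], [-0.5, 2.12], [-1.47, 1.34], [0.16, 2.42], [-1.27, 4.41], [0.06, 2.06], [-2.6, 2.6]. Speed limits (rad/s): [2.22, 2.22, 2.79, 2.79, 3.14, 3.14, 3.14].

## Interface

Orientations are given as a unit quaternion [w, x, y, z].
In Python, from bench import r gives the robot as it stands.
- The arm moves only by the tool shift_gripper, called in YAML: its name, and indented under it one key for each argument. Schema: {"type":"object","properties":{"rows":{"type":"array","items":{"type":"array","items":{"type":"array","items":{"type":"number"},"minItems":6,"maxItems":6},"minItems":1,"maxItems":12},"minItems":1,"maxItems":1},"finger_gap":{"type":"number"},"squeeze":{"type":"number"},"only":{"type":"string"},"quiet":{"type":"boolean"},"lines":{"type":"string"}},"required":["rows"],"additionalProperties":false}. rows is a list that holds a single list of rows (three levels of brackets), with 1 to 12 rows, each of 6 numbers: dx, dy, dz in m, then a rotation vector rx, ry, rz in rad; each row is the pose to reach, as a shift and turn from the pose commanded when the call began, along the tool's axes at that moment; what a row does not reach only later rows make up. A row lasts 1/10 s, in which the tool goes at most 0.05 m and 0.15 rad, less where a joint would pass 70% of its speed; a pose out of reach is approached as far as the arm can. finger_gap is the finger opening in m, set as the call begins (left out keeps the last). The fingers move at their own pace and stop on an object; squeeze is the grip in N (left out, the last holds). Time passes only in rows, so rows that do not move let the fingers close. The tool returns the time, the measured TCP pose, the force, the opening and the grip force at its end. only (a regular expression) keeps the lines of the reply that match it, lines (a string "A,B") keeps lines A to B, and quiet returns only ok. Input that does not fit is refused with a message, and nothing moves.
- r.sense(): the state, without advancing time (a new reading comes with each control period).
- r.read_camera(name): name is "scene" or "top" or "wrist"; returns a dict with "color" (400x640x3 uint8, red, green, blue), "mtx" (3x3 intrinsics, pixels), "distortion" ([k1, k2, p1, p2, k3] as OpenCV has them; the pictures are not rectified), "rvec" (rotation vector, rad) and "tvec" (3), from world to camera coordinates, as OpenCV has them; the wrist camera has in their place "tool_from_camera" (4x4, takes a point from camera to tool coordinates, whose origin is the TCP and whose axes are the flange's). Camera axes: x right, y down, z forward; pixel columns grow to the right and rows downward; lengths in m; the calibration is good to about 2 mm. A picture is of the moment at which its call begins: read the wrist's pose just before it. There is no depth.
- r.sign_off(): hands the job in; it is judged then, once.
The state is a dict: "time_s": time; "joint_pos": joint angles; "joint_vel": joint speeds; "joint_efforts": joint torques, N m; "position": TCP position; "tcp_rot": TCP orientation; "wrist_force": force on the tool from outside, world axes, zero at the start; "ft_torque": the same for the moment, N m; "finger_gap": finger opening in m; "grip_force": force on a finger pad.
Only numpy, scipy, OpenCV 4.12 (cv2) and the standard library are available. Lean on these libraries where they do the work, as an engineer would, in place of code of your own. Each camera call takes 0.05 s, during which the arm holds its last target. There are 200 camera calls.

## Working session

There is one attempt and no reset: what is moved stays moved. The work goes in short steps, Python scripts to look and compute and a tool call to move; the robot and the scene stay as the last step left them, time stands still between calls to the robot, and variables do not carry over. Pictures are saved under pics/ and viewed, at most 10 in all, crops included, and the job is handed in when it is done.

```bash
ls; mkdir -p pics
```

Run:
```python
from bench import r
import cv2
s=r.sense();print(s)
for n in("scene","top"):
    c=r.read_camera(n);cv2.imwrite(f"pics/{n}0.png",c["color"][:,:,::-1]);print(n,c["mtx"],c["distortion"],c["rvec"],c["tvec"])
```

```text
bench.py
pics
{'time_s': 0.0, 'joint_pos': array([ 1.08242992,  0.33287601, -0.06468818,  1.46093238,  0.02160606,
        1.34989476, -0.08849935]), 'joint_vel': array([0.00112715, 0.00041059, 0.00197869, 0.00068715, 0.00109272,
       0.00020293, 0.00079085]), 'joint_efforts': array([-3.19712308e-04, -6.25452375e+01,  4.87099984e-02, -3.91603303e+01,
        1.60842820e-02,  1.00556941e-02, -5.55322060e-06]), 'position': array([ 0.28051353, -0.55809943,  0.23051759]), 'tcp_rot': array([-6.78728209e-04,  9.73003460e-01,  2.30789441e-01, -1.99482732e-04]), 'wrist_force': array([ 0.45745393, -0.36944388,  0.32154614]), 'ft_torque': array([ 0.0412631 , -0.03054219, -0.03019064]), 'grip_force': 0.0, 'finger_gap': 0.08534720645129396}
scene [[501.90120628   0.         309.10606614]
 [  0.         501.90120628 207.16883157]
 [  0.           0.           1.        ]] [-0.05797747  0.          0.          0.          0.        ] [ 1.61054168  1.8877606  -0.80770278] [ 0.10921186 -0.37583539  1.95154324]
top [[377.74567263   0.         326.21165391]
 [  0.         377.74567263 197.85483495]
 [  0.           0.           1.        ]] [-0.00579582  0.          0.          0.          0.        ] [ 2.16745845 -2.15980917  0.12418856] [0.00446914 0.60443456 1.38715437]
```

View pics/top0.png

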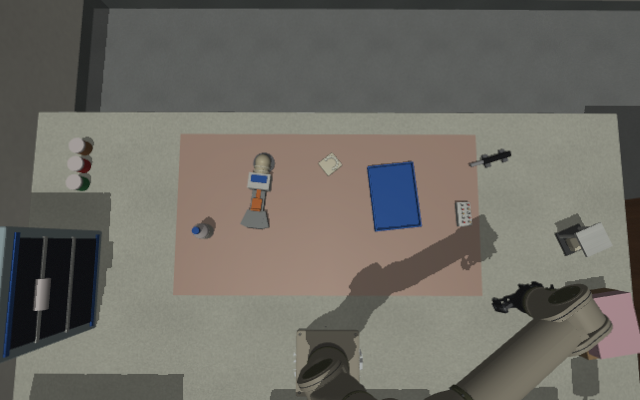

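View pics/scene0.png

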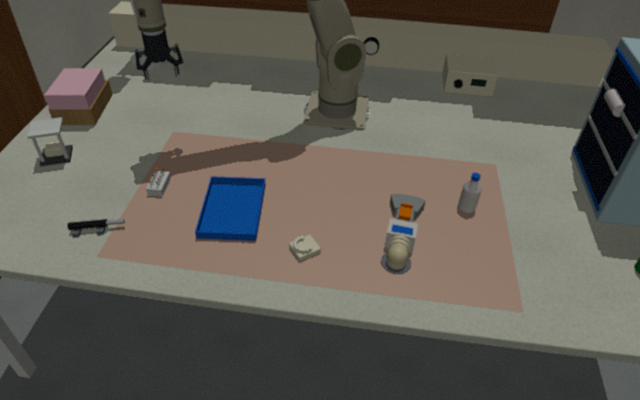

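The top view shows the port at about (261,180), the orange button at (257,201), the fan at (256,220), and the tray with corners near (368,166), (411,162), (420,227) and (376,230). Next I'll enlarge both areas.

Run:
```python
import cv2,numpy as np
a=cv2.imread("pics/top0.png")
m=cv2.resize(a[145:240,220:295],None,fx=6,fy=6,interpolation=cv2.INTER_CUBIC)
t=cv2.resize(a[150:245,355:430],None,fx=4,fy=4,interpolation=cv2.INTER_CUBIC)
t=cv2.copyMakeBorder(t,0,m.shape[0]-t.shape[0],0,0,cv2.BORDER_CONSTANT)
cv2.imwrite("pics/crop1.png",np.hstack([m,t]))
```

```text
(no output)
```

View pics/crop1.png

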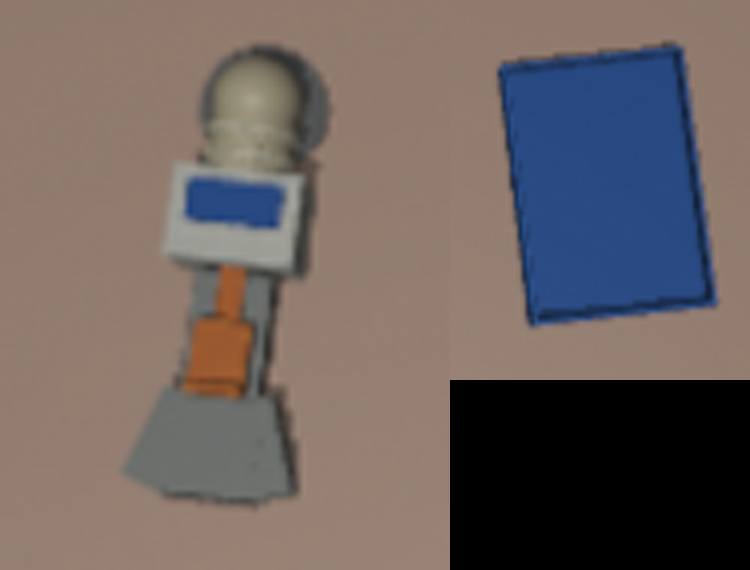

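The crop shows the following pixel positions:
- **Port top corners:** (176,163), (306,174), (295,270), (164,260).
- **Button flat corners:** (195,318), (252,322), (245,385), (190,378).
- **Fan opening corners:** (122,470), (298,493).
- **Tray rim corners:** (500,66), (682,46), (715,302), (531,324).

Create h.py:
```python
import cv2,numpy as np
from scipy.spatial.transform import Rotation as R
def back(c,px,z):
    n=cv2.undistortPoints(np.array(px,float).reshape(-1,1,2),c["mtx"],np.array(c["distortion"])).reshape(-1,2)
    Rm=cv2.Rodrigues(np.array(c["rvec"]))[0];t=np.array(c["tvec"]).ravel()
    o=-Rm.T@t;d=np.c_[n,np.ones(len(n))]@Rm
    return o+d*((z-o[2])/d[:,2])[:,None]
def rot(q):return R.from_quat(np.array(q)[[1,2,3,0]])
```

Run:
```python
from bench import r
from h import *
np.set_printoptions(precision=4,suppress=True)
c=r.read_camera("top")
def f(p,s,ox,oy,z):
    return back(c,(np.array(p)+.5)/s-.5+[ox,oy],z)
def rect(P,n):
    print(n,P[:,:2].tolist(),"ctr",P.mean(0)," sides",[round(float(np.linalg.norm(P[i]-P[(i+1)%4])),4) for i in range(4)])
P=f([(176,163),(306,174),(295,270),(164,260)],6,220,145,.06);rect(P,"port")
for i,j in((2,1),(3,0)):d=P[j]-P[i];print(np.degrees(np.arctan2(d[1],d[0])))
d=P[0]-P[1];print("w",np.degrees(np.arctan2(d[1],d[0]))-90);d=P[3]-P[2];print("w",np.degrees(np.arctan2(d[1],d[0]))-90)
rect(f([(195,318),(252,322),(245,385),(190,378)],6,220,145,.046),"btn")
F=f([(122,470),(298,493)],6,220,145,.034);print("fan",F,np.linalg.norm(F[0]-F[1]))
T=f([(50,66),(232,46),(265,302),(81,324)],4,355,150,.03);rect(T,"tray")
for i,j in((3,0),(2,1)):d=T[j]-T[i];print(np.degrees(np.arctan2(d[1],d[0])))
w=r.read_camera("wrist");print(w["tool_from_camera"],w["mtx"],w["distortion"])
```

```text
port [[0.6982791242975656, 0.2947906246237439], [0.6916471177203736, 0.2139653678780921], [0.6315480853437295, 0.2195426280636656], [0.6374868956014925, 0.30057954057179276]] ctr [0.6647 0.2572 0.06  ]  sides [0.0811, 0.0604, 0.0813, 0.0611]
-5.30192968071978
-5.439566028532776
w -4.690818693080047
w -4.191442448421256
btn [[0.6031004626933004, 0.2832557989006045], [0.6007253874484954, 0.24774264717521863], [0.5614125196385075, 0.25118711423574147], [0.565642570000667, 0.28539729478950393]] ctr [0.5827 0.2669 0.046 ]  sides [0.0356, 0.0395, 0.0345, 0.0375]
fan [[0.5091 0.3286 0.034 ]
 [0.4952 0.2188 0.034 ]] 0.11075041353978103
tray [[0.727201438203734, -0.14893645425922566], [0.7472907637570221, -0.3229569088827285], [0.5033604207323272, -0.3484103634541052], [0.4822526468621341, -0.17576326228945968]] ctr [ 0.615 -0.249  0.03 ]  sides [0.1752, 0.2453, 0.1739, 0.2464]
6.250127686488302
5.95709708854339
[[-0.0005 -0.958  -0.2868  0.0731]
 [ 1.     -0.0003 -0.0005  0.0008]
 [ 0.0003 -0.2868  0.958  -0.1424]
 [ 0.      0.      0.      1.    ]] [[277.0987   0.     321.4018]
 [  0.     277.0987 202.0963]
 [  0.       0.       1.    ]] [-0.0332  0.      0.      0.      0.    ]
```

The sizes agree with those given. The mouthpiece yaw is about -5.5° with its origin near (0.590, 0.265), and the tray centre is (0.615, -0.249) at +6.1°. I'll move over via a waypoint, turning the tool to -5.5°.

Add to h.py:
```python
def yaw(q):
    x=rot(q).as_matrix()[:,0];return np.degrees(np.arctan2(x[1],x[0]))
def go(s,xyz,yawdeg):
    "shift & rotvec in tool axes to reach xyz, tool down, tool x at yaw"
    M=rot(s["tcp_rot"]);a=np.radians(yawdeg)
    G=R.from_matrix(np.array([[np.cos(a),np.sin(a),0],[np.sin(a),-np.cos(a),0],[0,0,-1]]))
    print("yaw",yaw(s["tcp_rot"]),"d",np.round(M.inv().apply(np.array(xyz)-s["position"]),4),"rv",np.round((M.inv()*G).as_rotvec(),4))
```

```text
(no output)
```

shift_gripper:
  rows:
    - [[0.381, -0.267, 0, 0, 0, 0.562], [0.381, -0.267, 0, 0, 0, 0.562], [0.381, -0.267, 0, 0, 0, 0.562], [0.381, -0.267, 0, 0, 0, 0.562], [0.381, -0.267, 0, 0, 0, 0.562], [0.381, -0.267, 0, 0, 0, 0.562], [0.381, -0.267, 0, 0, 0, 0.562], [0.381, -0.267, 0, 0, 0, 0.562], [0.381, -0.267, 0, 0, 0, 0.562], [0.381, -0.267, 0, 0, 0, 0.562], [0.381, -0.267, 0, 0, 0, 0.562]]
  finger_gap: 0

```text
time_s: 1.3
position: [0.5025, -0.1448, 0.2313]
tcp_rot: [-0.001, 0.999, -0.045, 0.0]
wrist_force: [-0.1, -0.8, -0.2]
finger_gap: 0.0
grip_force: 0.0
```

```bash
python3 -c "
from bench import r
from h import *
go(r.sense(),[.52,.268,.2],-5.5)"
```

```text
yaw -5.161898921789781 d [-0.0197 -0.4127  0.0317] rv [-0.0011 -0.0003  0.0059]
```

shift_gripper:
  rows:
    - [[-0.02, -0.413, 0.03, 0, 0, 0], [-0.02, -0.413, 0.03, 0, 0, 0.006], [-0.02, -0.413, 0.03, 0, 0, 0.006], [-0.02, -0.413, 0.03, 0, 0, 0.006], [-0.02, -0.413, 0.03, 0, 0, 0.006], [-0.02, -0.413, 0.03, 0, 0, 0.006], [-0.02, -0.413, 0.03, 0, 0, 0.006], [-0.02, -0.413, 0.03, 0, 0, 0.006], [-0.02, -0.413, 0.03, 0, 0, 0.006], [-0.02, -0.413, 0.03, 0, 0, 0.006], [-0.02, -0.413, 0.03, 0, 0, 0.006], [-0.02, -0.413, 0.03, 0, 0, 0.006]]

```text
time_s: 2.5
position: [0.5218, 0.2619, 0.2013]
tcp_rot: [0.001, 0.999, -0.053, 0.0]
wrist_force: [-0.2, -0.2, 0.5]
finger_gap: -0.0002
grip_force: 0.0
```

Run:
```python
from bench import r
from h import *
s=r.sense();w=r.read_camera("wrist")
cv2.imwrite("pics/w1.png",w["color"][:,:,::-1]);print(s["position"],yaw(s["tcp_rot"]))
np.savez("w1.npz",p=s["position"],q=s["tcp_rot"])
```

```text
[0.52181326 0.26189725 0.20128078] -6.027595200248029
```

View pics/w1.png

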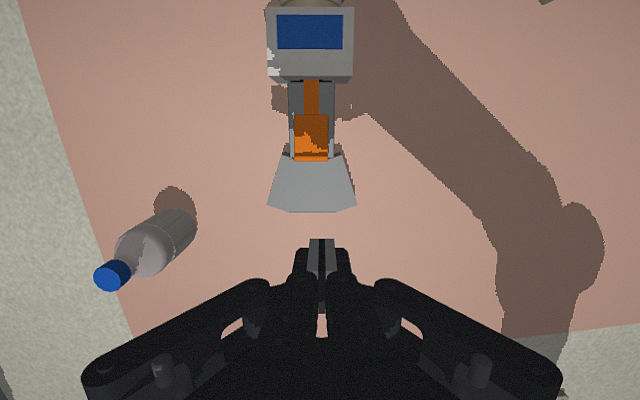

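The wrist view shows the mouthpiece nearly vertical: button at about x 294–329, y 115–161, fan edge at y≈206–212, port front near y≈77. I'll enlarge it to get exact corners.

```bash
python3 -c "
import cv2
a=cv2.imread('pics/w1.png')[65:217,255:365];cv2.imwrite('pics/w1c.png',cv2.resize(a,None,fx=3.9,fy=3.9,interpolation=cv2.INTER_CUBIC))"
```

```text
(no output)
```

View pics/w1c.png

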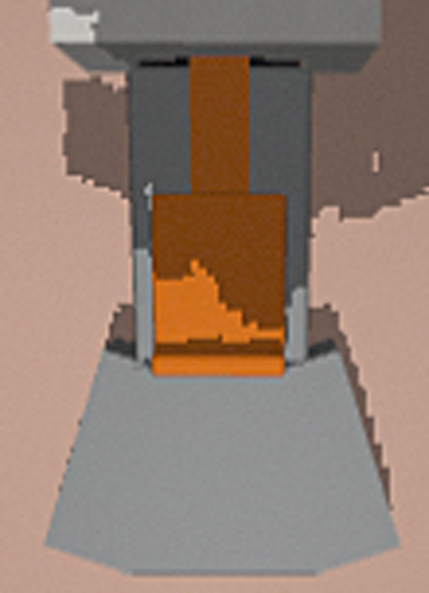

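In the crop (scale 3.9, offset 255,65):
- **Flat rear corners:** (153,194), (285,194).
- **Lip top:** +x edge at y=353, -x edge at y=375, x from 152 to 285.
- **Fan end:** edge at y=573, centred on x≈225.
- **Neck:** left edge at 129, right edge at 311 (at y≈75).

I'll fit the pose from these points.

Add to h.py:
```python
def wproj(w,p,q,X):
    T=np.eye(4);T[:3,:3]=rot(q).as_matrix();T[:3,3]=p
    C=np.linalg.inv(T@np.array(w["tool_from_camera"]))
    return cv2.projectPoints(np.array(X,float),cv2.Rodrigues(C[:3,:3])[0],C[:3,3],w["mtx"],np.array(w["distortion"]))[0].reshape(-1,2)
def fit(w,p,q,obj,px,g,z0=0):
    from scipy.optimize import least_squares
    obj=np.array(obj,float);px=np.array(px,float)
    def res(v):
        c,s=np.cos(v[2]),np.sin(v[2]);X=np.c_[v[0]+c*obj[:,0]-s*obj[:,1],v[1]+s*obj[:,0]+c*obj[:,1],obj[:,2]+z0]
        return (wproj(w,p,q,X)-px).ravel()
    o=least_squares(res,g);print("pose",np.round(o.x[:2],4),np.degrees(o.x[2]),"\n",np.round(o.fun.reshape(-1,2),1).tolist());return o.x
```

Run:
```python
from bench import r
from h import *
d=np.load("w1.npz");w=r.read_camera("wrist")
px=[(153,194),(285,194),(152,353),(285,353),(152,375),(285,375),(129,75),(311,75)]
px=(np.array(px)+.5)/3.9-.5+[255,65]
obj=np.array([(12,18,46),(12,-18,46),(-29,18,56),(-29,-18,56),(-35,18,56),(-35,-18,56),(43,25,32),(43,-25,32)])/1000
v=fit(w,d["p"],d["q"],obj,px,[.59,.265,-.09])
c,s=np.cos(v[2]),np.sin(v[2])
go(r.sense(),[v[0]-.014*c,v[1]-.014*s,.060],np.degrees(v[2]))
```

```text
pose [0.5893 0.2651] -6.23674282657693 
 [[-0.6, -0.3], [0.5, -0.2], [-0.4, 0.2], [0.4, 0.3], [-0.2, 0.3], [0.3, 0.4], [-0.6, -0.4], [0.5, -0.2]]
yaw -6.007182359345202 d [ 0.0529 -0.01    0.1415] rv [ 0.0008 -0.0007  0.004 ]
```

The fit has sub-pixel residuals and agrees with the top view. Next I'll go above the flat, 14 mm up.

shift_gripper:
  rows:
    - [[0.053, -0.010, 0.04, 0, 0, 0.004], [0.053, -0.010, 0.08, 0, 0, 0.004], [0.053, -0.010, 0.11, 0, 0, 0.004], [0.053, -0.010, 0.135, 0, 0, 0.004], [0.053, -0.010, 0.141, 0, 0, 0.004], [0.053, -0.010, 0.141, 0, 0, 0.004], [0.053, -0.010, 0.141, 0, 0, 0.004]]
  finger_gap: 0
  squeeze: 60

```text
time_s: 3.3
position: [0.5757, 0.2689, 0.0621]
tcp_rot: [-0.0, 0.999, -0.053, 0.001]
wrist_force: [0.4, 0.5, 0.7]
finger_gap: 0.0
grip_force: 0.0
```

Run:
```python
from bench import r
from h import *
a=np.radians(-6.2)
s=r.sense();print(s["position"],yaw(s["tcp_rot"]))
d=s["position"][:2]-[.5893,.2651];print("in mp",d@[np.cos(a),np.sin(a)],d@[-np.sin(a),np.cos(a)])
w=r.read_camera("wrist");cv2.imwrite("pics/w2.png",cv2.resize(w["color"][60:300,200:440,::-1],None,fx=2.4,fy=2.4))
```

```text
[0.57568357 0.2689056  0.06212037] -6.1146690824685574
in mp -0.013947793126317748 0.002312770146262006
```

View pics/w2.png

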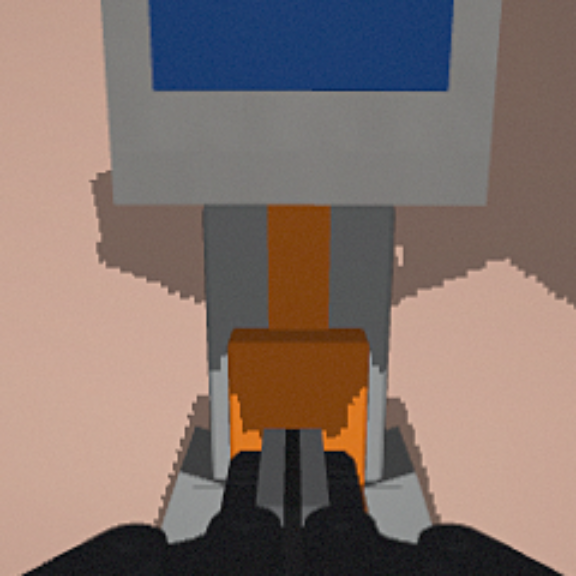

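The fingertips are over the flat, at x≈292 against the button centre at ≈298, so about 1–2 mm to the left. The lip is hidden behind them. I'll correct sideways and press gradually.

shift_gripper:
  rows:
    - [[0, 0.0015, 0.005, 0, 0, 0], [0, 0.0015, 0.01, 0, 0, 0], [0, 0.0015, 0.014, 0, 0, 0], [0, 0.0015, 0.018, 0, 0, 0], [0, 0.0015, 0.021, 0, 0, 0], [0, 0.0015, 0.0235, 0, 0, 0], [0, 0.0015, 0.0235, 0, 0, 0], [0, 0.0015, 0.0235, 0, 0, 0], [0, 0.0015, 0.0235, 0, 0, 0]]

```text
time_s: 4.25
position: [0.5747, 0.2672, 0.0371]
tcp_rot: [0.0, 0.999, -0.053, 0.0]
wrist_force: [-1.8, -3.0, 5.5]
finger_gap: 0.0001
grip_force: 3.1
```

shift_gripper:
  rows:
    - [[0, 0, 0.001, 0, 0, 0], [0, 0, 0.002, 0, 0, 0], [0, 0, 0.002, 0, 0, 0], [0, 0, 0.002, 0, 0, 0]]

```text
time_s: 4.65
position: [0.5747, 0.2673, 0.0361]
tcp_rot: [0.0, 0.999, -0.053, 0.0]
wrist_force: [-5.6, -4.7, 14.6]
finger_gap: -0.0001
grip_force: 7.6
```

The button is bottomed out at z≈0.036 (14.6 N). Now I'll drag along -x.

shift_gripper:
  rows:
    - [[-0.004, 0, 0, 0, 0, 0], [-0.008, 0, 0, 0, 0, 0], [-0.012, 0, 0, 0, 0, 0], [-0.016, 0, 0, 0, 0, 0], [-0.02, 0, 0, 0, 0, 0], [-0.024, 0, 0, 0, 0, 0], [-0.024, 0, 0, 0, 0, 0]]

```text
time_s: 5.35
position: [0.5524, 0.2703, 0.0361]
tcp_rot: [-0.001, 0.999, -0.053, 0.002]
wrist_force: [3.0, -0.4, 8.5]
finger_gap: 0.0
grip_force: 3.9
```

shift_gripper:
  rows:
    - [[-0.004, 0, 0, 0, 0, 0], [-0.008, 0, 0, 0, 0, 0], [-0.012, 0, 0, 0, 0, 0], [-0.016, 0, 0, 0, 0, 0], [-0.02, 0, 0, 0, 0, 0], [-0.024, 0, 0, 0, 0, 0], [-0.028, 0, 0, 0, 0, 0], [-0.033, 0, 0, 0, 0, 0], [-0.038, 0, 0, 0, 0, 0], [-0.043, 0, 0, 0, 0, 0], [-0.046, 0, 0, 0, 0, 0], [-0.046, 0, 0, 0, 0, 0]]

```text
time_s: 6.55
position: [0.5067, 0.2753, 0.0361]
tcp_rot: [-0.001, 0.999, -0.053, 0.002]
wrist_force: [2.7, -0.3, 7.6]
finger_gap: -0.0002
grip_force: 4.3
```

shift_gripper:
  rows:
    - [[0, 0, -0.01, 0, 0, 0], [0.003, 0, -0.03, 0, 0, 0], [0.003, 0, -0.07, 0, 0, 0], [0.003, 0, -0.11, 0, 0, 0], [0.003, 0, -0.13, 0, 0, 0], [0.003, 0, -0.13, 0, 0, 0], [0.003, 0, -0.13, 0, 0, 0]]
  finger_gap: 0.085

```text
time_s: 7.25
position: [0.5076, 0.2744, 0.1647]
tcp_rot: [0.0, 0.999, -0.053, -0.0]
wrist_force: [-0.5, 0.4, -0.8]
finger_gap: 0.0851
grip_force: 0.0
```

Run:
```python
from bench import r
from h import *
s=r.sense();w=r.read_camera("wrist");np.savez("w3.npz",p=s["position"],q=s["tcp_rot"])
print(s["position"],yaw(s["tcp_rot"]))
cv2.imwrite("pics/w3.png",cv2.resize(w["color"][20:240,210:430,::-1],None,fx=2.7,fy=2.7,interpolation=cv2.INTER_CUBIC))
```

```text
[0.50761171 0.27439766 0.16472272] -6.073875237942087
```

View pics/w3.png

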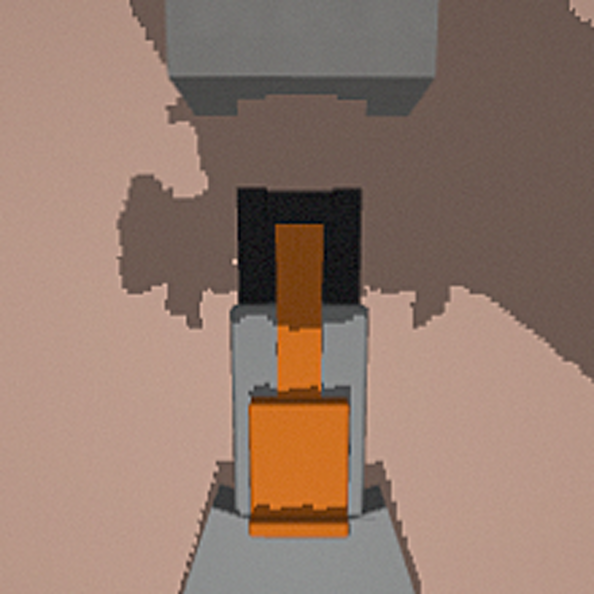

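The mouthpiece is out. In the crop (scale 2.7, offset 210,20), the flat's rear corners are at (250,402), (349,402), the lip's outer edge is at (249,536), (349,536), and the tail end is at (237,188), (361,188).

Run:
```python
from bench import r
from h import *
d=np.load("w3.npz");w=r.read_camera("wrist")
px=(np.array([(250,402),(349,402),(249,536),(349,536),(237,188),(361,188)])+.5)/2.7-.5+[210,20]
obj=np.array([(12,18,46),(12,-18,46),(-35,18,56),(-35,-18,56),(85,22,26),(85,-22,26)])/1000
v=fit(w,d["p"],d["q"],obj,px,[.525,.27,-.1])
go(r.sense(),[v[0],v[1],.003],np.degrees(v[2]))
```

```text
pose [0.524 0.273] -6.094233506796653 
 [[-0.7, 0.0], [0.5, 0.0], [-0.1, 0.6], [0.2, 0.6], [-0.2, -0.5], [0.3, -0.5]]
yaw -6.073241449482146 d [ 0.0172 -0.001   0.1605] rv [0.0012 0.0019 0.0004]
```

shift_gripper:
  rows:
    - [[0.017, -0.001, 0.03, 0, 0, 0], [0.017, -0.001, 0.06, 0, 0, 0], [0.017, -0.001, 0.085, 0, 0, 0], [0.017, -0.001, 0.105, 0, 0, 0], [0.017, -0.001, 0.12, 0, 0, 0], [0.017, -0.001, 0.135, 0, 0, 0], [0.017, -0.001, 0.148, 0, 0, 0], [0.017, -0.001, 0.157, 0, 0, 0], [0.017, -0.001, 0.160, 0, 0, 0], [0.017, -0.001, 0.160, 0, 0, 0], [0.017, -0.001, 0.160, 0, 0, 0]]
  finger_gap: 0.085
  squeeze: 60

```text
time_s: 8.45
position: [0.5254, 0.2739, 0.0055]
tcp_rot: [-0.0, 0.999, -0.053, 0.001]
wrist_force: [-0.9, 0.7, 0.6]
finger_gap: 0.0846
grip_force: 0.0
```

shift_gripper:
  rows:
    - [[0, 0, 0, 0, 0, 0], [0, 0, 0, 0, 0, 0], [0, 0, 0, 0, 0, 0], [0, 0, 0, 0, 0, 0], [0, 0, 0, 0, 0, 0], [0, 0, 0, 0, 0, 0], [0, 0, 0, 0, 0, 0], [0, 0, 0, 0, 0, 0]]
  finger_gap: 0.04
  squeeze: 60

```text
time_s: 9.25
position: [0.5253, 0.2738, 0.0054]
tcp_rot: [-0.0, 0.999, -0.053, 0.0]
wrist_force: [-1.6, -0.1, 5.8]
finger_gap: 0.049
grip_force: 63.8
```

shift_gripper:
  rows:
    - [[0, 0, -0.01, 0, 0, 0], [0, 0, -0.03, 0, 0, 0], [0, 0, -0.06, 0, 0, 0], [0, 0, -0.09, 0, 0, 0], [0, 0, -0.12, 0, 0, 0], [0, 0, -0.14, 0, 0, 0], [0, 0, -0.15, 0, 0, 0], [0, 0, -0.15, 0, 0, 0]]

```text
time_s: 10.05
position: [0.5253, 0.2738, 0.1559]
tcp_rot: [-0.0, 0.999, -0.053, 0.001]
wrist_force: [0.3, -0.7, -3.4]
finger_gap: 0.0488
grip_force: 62.9
```

Run:
```python
from bench import r
from h import *
s=r.sense()
a=np.radians(6.1);o=np.array([.615,-.249])+.0085*np.array([np.cos(a),np.sin(a)]);print(o)
go(s,[*o,.15],6.1)
```

```text
[ 0.62345187 -0.24809676]
yaw -6.08606526082653 d [0.1529 0.5086 0.0058] rv [-0.0005 -0.0017 -0.2127]
```

shift_gripper:
  rows:
    - [[0.006, 0.02, 0, 0, 0, 0], [0.016, 0.055, 0, 0, 0, -0.02], [0.03, 0.1, 0, 0, 0, -0.04], [0.045, 0.15, 0, 0, 0, -0.06], [0.06, 0.2, 0, 0, 0, -0.08], [0.075, 0.25, 0, 0, 0, -0.1], [0.09, 0.3, 0, 0, 0, -0.12], [0.105, 0.35, 0, 0, 0, -0.15], [0.12, 0.4, 0, 0, 0, -0.17], [0.135, 0.45, 0, 0, 0, -0.19], [0.147, 0.49, 0, 0, 0, -0.21], [0.153, 0.508, 0, 0, 0, -0.2127]]

```text
time_s: 11.25
position: [0.6216, -0.2536, 0.1523]
tcp_rot: [0.001, 0.999, 0.051, -0.002]
wrist_force: [0.2, -0.3, -3.5]
finger_gap: 0.0489
grip_force: 63.0
```

shift_gripper:
  rows:
    - [[0, 0, 0, 0, 0, 0], [0, 0, 0, 0, 0, 0], [0, 0, 0, 0, 0, 0], [0, 0, 0, 0, 0, 0]]

```text
time_s: 11.65
position: [0.6233, -0.2461, 0.1545]
tcp_rot: [-0.0, 0.999, 0.054, -0.0]
wrist_force: [-0.7, 0.1, -3.6]
finger_gap: 0.0491
grip_force: 63.0
```

Run:
```python
from bench import r
from h import *
s=r.sense();c=r.read_camera("top");w=r.read_camera("wrist")
print(s["position"],yaw(s["tcp_rot"]));go(s,[.6235,-.2481,.0125],6.1)
A=cv2.resize(w["color"][:,:,::-1],(640,400))[:,120:520]
t=c["color"][130:260,340:470,::-1];B=cv2.resize(t,(400,400),interpolation=cv2.INTER_CUBIC)
cv2.imwrite("pics/p4.png",np.hstack([A,B]))
```

```text
[ 0.62326907 -0.24613659  0.15445036] 6.218707088549397
yaw 6.218707088549397 d [1.000e-04 2.100e-03 1.419e-01] rv [-0.0007  0.0004  0.0021]
```

View pics/p4.png

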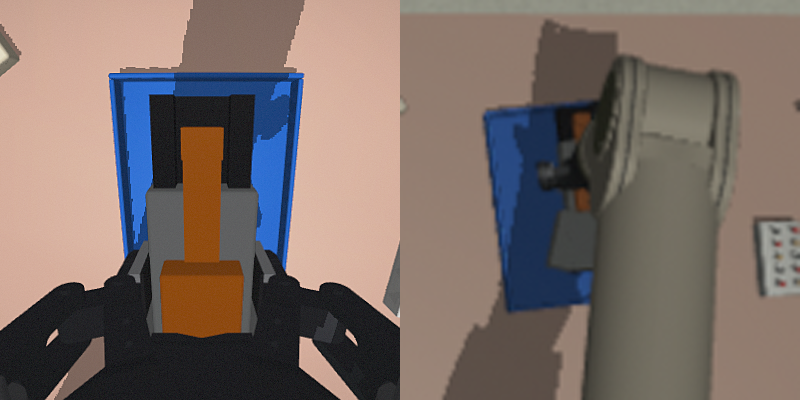

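The wrist half shows the mouthpiece level and lined up inside the tray, with the far rim at (109–303, 73) and the tail centred at x≈202. I'll lower it, slowly at the end.

shift_gripper:
  rows:
    - [[0, 0.001, 0.02, 0, 0, 0], [0, 0.002, 0.05, 0, 0, 0], [0, 0.002, 0.075, 0, 0, 0], [0, 0.002, 0.095, 0, 0, 0], [0, 0.002, 0.11, 0, 0, 0], [0, 0.002, 0.12, 0, 0, 0], [0, 0.002, 0.127, 0, 0, 0], [0, 0.002, 0.132, 0, 0, 0], [0, 0.002, 0.136, 0, 0, 0], [0, 0.002, 0.138, 0, 0, 0], [0, 0.002, 0.138, 0, 0, 0], [0, 0.002, 0.138, 0, 0, 0]]

```text
time_s: 12.95
position: [0.6237, -0.2499, 0.0172]
tcp_rot: [0.0, 0.999, 0.053, 0.0]
wrist_force: [0.6, 0.3, -2.7]
finger_gap: 0.0485
grip_force: 63.1
```

shift_gripper:
  rows:
    - [[0, 0, 0.0015, 0, 0, 0], [0, 0, 0.003, 0, 0, 0], [0, 0, 0.004, 0, 0, 0], [0, 0, 0.005, 0, 0, 0], [0, 0, 0.005, 0, 0, 0], [0, 0, 0.005, 0, 0, 0]]

```text
time_s: 13.55
position: [0.6235, -0.2497, 0.0118]
tcp_rot: [0.0, 0.999, 0.053, 0.0]
wrist_force: [-0.4, 0.3, -3.1]
finger_gap: 0.0489
grip_force: 63.1
```

shift_gripper:
  rows:
    - [[0, 0, 0.001, 0, 0, 0], [0, 0, 0.001, 0, 0, 0], [0, 0, 0.001, 0, 0, 0], [0, 0, 0.001, 0, 0, 0]]

```text
time_s: 13.95
position: [0.6235, -0.2498, 0.0109]
tcp_rot: [0.0, 0.999, 0.053, 0.0]
wrist_force: [0.5, -0.3, -2.9]
finger_gap: 0.0491
grip_force: 63.1
```

shift_gripper:
  rows:
    - [[0, 0, 0.0005, 0, 0, 0], [0, 0, 0.001, 0, 0, 0], [0, 0, 0.001, 0, 0, 0], [0, 0, 0.001, 0, 0, 0]]

```text
time_s: 14.35
position: [0.6236, -0.2498, 0.0105]
tcp_rot: [0.0, 0.999, 0.053, 0.0]
wrist_force: [-4.3, 0.6, 5.4]
finger_gap: 0.0488
grip_force: 63.9
```

Contact (+5 N). I'll release and retreat straight up.

shift_gripper:
  rows:
    - [[0, 0, 0, 0, 0, 0], [0, 0, 0, 0, 0, 0], [0, 0, 0, 0, 0, 0], [0, 0, 0, 0, 0, 0], [0, 0, 0, 0, 0, 0], [0, 0, 0, 0, 0, 0]]
  finger_gap: 0.08

```text
time_s: 14.95
position: [0.6235, -0.2497, 0.0098]
tcp_rot: [0.0, 0.999, 0.053, 0.0]
wrist_force: [-0.2, 0.1, 0.2]
finger_gap: 0.0801
grip_force: 0.0
```

shift_gripper:
  rows:
    - [[0, 0, -0.01, 0, 0, 0], [0, 0, -0.03, 0, 0, 0], [0, 0, -0.06, 0, 0, 0], [0, 0, -0.1, 0, 0, 0], [0, 0, -0.14, 0, 0, 0], [-0.03, 0, -0.18, 0, 0, 0], [-0.06, 0, -0.2, 0, 0, 0], [-0.1, 0, -0.2, 0, 0, 0], [-0.1, 0, -0.2, 0, 0, 0], [-0.1, 0, -0.2, 0, 0, 0], [-0.1, 0, -0.2, 0, 0, 0]]

```text
time_s: 16.05
position: [0.5248, -0.26, 0.2103]
tcp_rot: [0.0, 0.999, 0.054, 0.0]
wrist_force: [0.7, -0.2, 0.3]
finger_gap: 0.0799
grip_force: 0.0
```

Run:
```python
from bench import r
import cv2,numpy as np
w=r.read_camera("wrist");s=r.read_camera("scene")
B=cv2.resize(s["color"][120:320,80:540,::-1],(600,261));A=cv2.resize(w["color"][:,:,::-1],(600,339))
cv2.imwrite("pics/p5.png",np.vstack([A[:339],B]))
```

```text
(no output)
```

View pics/p5.png

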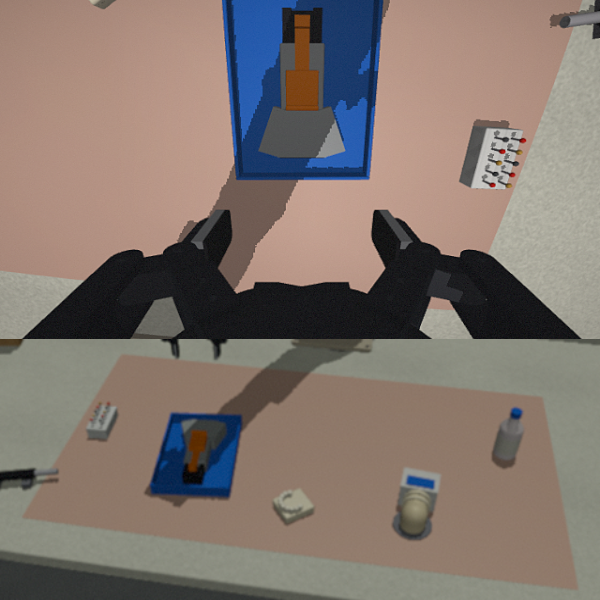

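The mouthpiece lies flat and centred in the tray at about (302,85), button up. The block, model and bottle stand where they were.

```bash
python3 -c "
from bench import r
print(r.sign_off())"
```

```text
the job is handed in; nothing more can be done
None
```

I held the release button down, drew the mouthpiece straight out of the port and set it gently in the blue tray, flat with the button up; the model, bottle and bur block were not touched, and the job was handed in at about 16 s.

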